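# Gather the wheel nuts in the red corner of a parts tote

## Robot

A 6-joint arm with a two-finger parallel gripper is mounted at the origin on the work surface. World frame = base frame: x ahead of the robot, y to its left, z up, the work surface at z = 0. Lengths are in m, angles in rad, forces in N, time in s.
With the tool pointing down it reaches from about 0.3 to 0.775 m from the base axis. Payload 14.6 kg.
Tool frame: the origin (TCP) lies at the very end of the fingers, on their centre line; the grasp point (between the pads) lies 19 mm behind it; x points along the fingers, y is the direction in which the jaws open and shut, and the axes are right-handed (so a half turn about x gives the same grasp; the last joint's range is limited). The gripper opens to 94 mm and grips with 3 to 60 N. Pads are 16 mm wide; open, the fingers measure 119 mm over their backs; the gripper's body (75 mm by 177 mm) begins 78 mm behind the grasp point.
Start: joints at [-1.346, 0.3, 1.521, -0, 1.321, -0.067], TCP at [0.158, -0.527, 0.205] pointing down, gripper open.
Joint ranges: [-3.03, 3.03], [-0.79, 2.21], [0.23, 2.52], [-1.04, 4.18], [0, 3.07], [-2.55, 2.55]. Speed limits (rad/s): [2.22, 2.22, 2.57, 3.14, 3.14, 3.14].

## Interface

Orientations are given as a unit quaternion [w, x, y, z].
In Python, from workcell import r gives the robot as it stands.
- The arm moves only by the tool step_arm, never from a script. Its argument "moves" is a list of rows, each a list of 7 numbers: the finger opening in mm, from 0 to 94, then the shift along the world's x, y, z each as a share of 0.12 m, from -1 to 1, then the turn, a rotation vector about the world's x, y, z each as a share of 360 degrees, from -1 to 1. A call has 1 to 20 rows; each row is the pose to reach, as a shift and turn from the pose commanded when the call began, turning the shorter way round; what a row does not reach only later rows make up. A row lasts 1/8 s, in which the tool goes at most 62.5 mm and 10.7 degrees, less where a joint would pass 70% of its speed; a pose out of reach is approached as far as the arm can. A call with a number of a shift or a turn outside -1 to 1 is refused whole. A call with a gripper value outside its range is refused whole. The fingers move at their own pace and stop on an object; the grip force is fixed at half the most. Time passes only in rows, so rows that repeat a pose let the fingers close. It gives the time, the measured TCP pose, the force and the opening at its end, in the units of the state.
- r.get_state(): the state, without advancing time (a new reading comes with each control period).
- r.snapshot(name): name is "scene" or "top"; returns the picture (480x640x3 uint8, red, green, blue); there is no depth.
- r.camera_info(name): a dict with "mtx" (3x3 intrinsics, pixels), "k1" (the pictures are not rectified: a ray, as slopes to the right and down, at radius r is drawn at 1 + k1 r^2 times it, then the intrinsics apply), "R" (3x3) and "t" (3): a world point X has camera coordinates R X + t. Camera axes: x right, y down, z forward; pixel columns grow to the right and rows downward; lengths in m; the calibration is good to about 2 mm. A picture is of the moment at which its call begins. camera_info takes no time and is no camera call.
- r.sign_off(): hands the job in, once; it reports no verdict.
The state is a dict: "time": time; "joints": joint angles; "dq": joint speeds; "effort": joint torques, N m; "ee_pos": TCP position; "orientation": TCP orientation; "ft_force": force on the tool from outside, world axes, zero at the start; "wrist_torque": the same for the moment, N m; "grip_width": finger opening in m.
Only numpy, scipy, OpenCV 4.12 (cv2) and the standard library are available. Lean on these libraries where they do the work, as an engineer would, in place of code of your own. Each camera call takes 0.05 s, during which the arm holds its last target. There are 200 camera calls.

## Task

Pick the blue parts tote up off the bench by its white carrying bar and tip it, red corner lowest, so that all three loose wheel nuts slide together into the red corner. Finish while still holding the tote like that in the gripper, still and tilted, well clear of the bench and of everything on it; spill no nut and leave the other things on the bench where they are.

Things in the scene. Friction and masses are not known exactly. Their poses are not given: they have to be found in the camera images.
- tote: open blue tote, 220 (x) x 160 (y) mm outside, walls 55 high, walls and floor 4 thick; white carrying bar along x over the middle, 16 wide, 24 tall, its centre 125 and top 137 above the underside, a post at each end wall. Loose, 0.35 to 0.5 kg (0.66 at most with nuts): grip the bar hard (90 N) near its middle. Corner at +x +y is red. Any yaw. Origin: centre of underside, z up
- grip (a point): middle of the white carrying bar (125 mm above the tote's underside, on the centre line): where to grip it, fingers closing along the tote's y
- corner_in (a point): the red corner inside: where the two inner wall faces meet the inner floor; at +106, +76, +4 mm from the tote's origin, axes as the tote's
- corner_foot (a point): the red corner outside: lowest outer corner of the tote below the red corner, at +110, +80, 0 mm from the tote's origin
- vise: grey bench vise bolted to the bench, about 310 mm long, 130 to 200 mm wide, 180 mm tall; origin at the centre of its foot
- sprayer: white spray bottle with a red head, 76 mm across, 232 mm tall, loose; origin at the centre of its base
- oil: amber bottle with a red cap, 84 mm across, 190 mm tall, loose; origin at the centre of its base
- tin: red tin, 100 mm across, 110 mm tall, loose; origin at the centre of its base
- wrench: steel wrench, 220 mm long, lying along its x, loose; origin at its underside, about half way along
- screwdriver: orange-handled screwdriver, 200 mm long, lying along its x, loose; origin at its underside, about half way along
- hammer: hammer, 280 mm long, lying along its x, loose; origin at its underside, about half way along
- sockets: black tray of sockets with an upright red lid behind it, about 120 x 200 x 105 mm, 1.4 kg, loose
- nut_1: loose steel wheel nut in the tote, hexagonal, 23 mm across flats, 27 mm across corners, 18 mm tall, 50 g, oily: on the tote's floor it starts to slide at a slope of about 9 to 14 degrees (friction 0.16 to 0.24, on the walls too); origin at the centre of its underside
- nut_2: loose steel wheel nut in the tote, hexagonal, 23 mm across flats, 27 mm across corners, 18 mm tall, 50 g, oily: on the tote's floor it starts to slide at a slope of about 9 to 14 degrees (friction 0.16 to 0.24, on the walls too); origin at the centre of its underside
- nut_3: loose steel wheel nut in the tote, hexagonal, 23 mm across flats, 27 mm across corners, 18 mm tall, 50 g, oily: on the tote's floor it starts to slide at a slope of about 9 to 14 degrees (friction 0.16 to 0.24, on the walls too); origin at the centre of its underside

How it is judged:
By the outcome, as a careful person would: the job done as asked, in the order asked, and still so for the second after the job is handed in, while the arm keeps its last pose, push and grip.
It also fails if it takes over 35 s, if anything falls off the work surface, if the arm or the gripper's body presses on something with over 40 N, if the wrist force passes 120 N, or if a joint passes its speed limit or range.

## Working session

There is one attempt and no reset: what is moved stays moved. The work goes in short steps, Python scripts to look and compute and a tool call to move; the robot and the scene stay as the last step left them, time stands still between calls to the robot, and variables do not carry over. Pictures are saved under pics/ and viewed, about 8 in all and at most 12, crops included, and the job is handed in when it is done.

Besides the shell and the picture viewer there is one more tool, called after "Request:" by a JSON object that holds its "op" and its "data", one argument or row to a line. step_arm: Moves the arm, as the interface text tells. Its arguments: {"type":"object","properties":{"moves":{"type":"array","items":{"type":"array","items":{"type":"number"}}}},"required":["moves"]}

```bash
mkdir -p pics; ls; python3 - <<'E'
from workcell import r
import cv2
s=r.get_state();print({k:s[k] for k in('time','ee_pos','orientation','grip_width','ft_force')})
for n in("scene","top"):
    cv2.imwrite(f"pics/{n}0.png",r.snapshot(n)[:,:,::-1]);print(n,r.camera_info(n))
E
```

```text
pics
{'time': 0.0, 'ee_pos': array([ 0.15816266, -0.52648953,  0.204887  ]), 'orientation': array([-0.10239074, -0.69956424, -0.10320425,  0.69962482]), 'grip_width': 0.09405726923706867, 'ft_force': array([-0.39134747,  0.64962513, -0.81269116])}
scene {'mtx': array([[442.93702926,   0.        , 317.16072546],
       [  0.        , 442.93702926, 246.45503017],
       [  0.        ,   0.        ,   1.        ]]), 'k1': -0.05789334881346642, 'R': array([[ 0.55835465,  0.82950804, -0.01250973],
       [ 0.69497022, -0.47592366, -0.53899264],
       [-0.4530524 ,  0.29225516, -0.84221757]]), 't': array([-0.28851841, -0.35513661,  1.38687378])}
top {'mtx': array([[458.42023426,   0.        , 321.10817689],
       [  0.        , 458.42023426, 241.59269459],
       [  0.        ,   0.        ,   1.        ]]), 'k1': -0.00872078381019668, 'R': array([[-0.02295033, -0.99971334,  0.0068199 ],
       [-0.99638991,  0.02231526, -0.08190952],
       [ 0.08173385, -0.00867513, -0.99661644]]), 't': array([-0.02495129,  0.56844709,  1.1708757 ])}
```

View pics/top0.png

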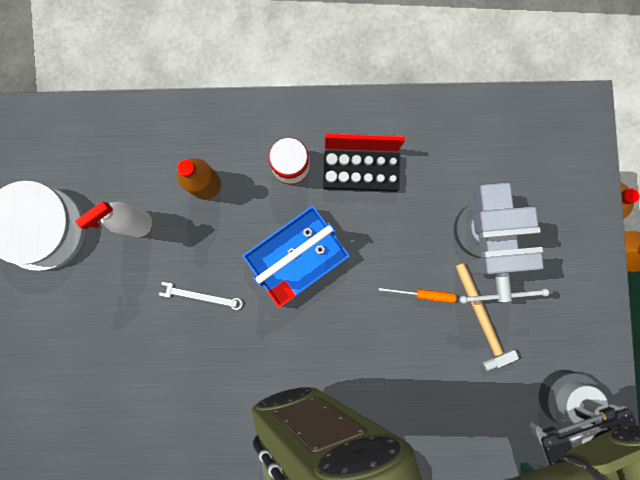

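View pics/scene0.png

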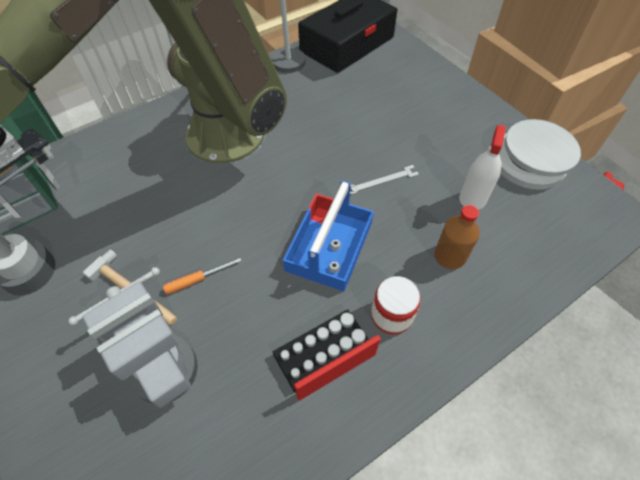

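The top view shows the tote with rim corners at about (314,207), (349,255), red (281,307) and (244,255). The bar runs from (257,281) to (332,230). The scene view agrees, and two nuts are visible beside the bar. The red corner faces the robot.

```bash
cat > h.py <<'E'
import numpy as np, cv2
from scipy.spatial.transform import Rotation as Ro
from workcell import r
def proj(n,P):
    c=r.camera_info(n);q=np.atleast_2d(P)@c["R"].T+c["t"];s=q[:,:2]/q[:,2:]
    s=s*(1+c["k1"]*(s**2).sum(1,keepdims=True));M=c["mtx"]
    return s*[M[0,0],M[1,1]]+M[:2,2]
W=np.array([[-110,-80,55],[-110,80,55],[110,80,55],[110,-80,55],[110,0,137],[-110,0,137],[110,80,0],[-106,-76,4]])/1e3
E
python3 - <<'E'
from h import *
from scipy.optimize import least_squares
# W order in top image: (-x-y)=top right.., red = (281,307)
px=np.array([[314,207],[349,255],[281,307],[244,255],[257,281],[332,230]])
T=lambda p:np.c_[W[:6,:2]@Ro.from_euler('z',p[2]).as_matrix()[:2,:2].T+p[:2],W[:6,2]]
f=least_squares(lambda p:(proj("top",T(p))-px).ravel(),[.5,.05,2.1],loss='soft_l1')
p=f.x;print(p,np.degrees(p[2]));print(f.fun.reshape(-1,2).round(1))
for n in("top","scene"):
    im=r.snapshot(n)[:,:,::-1].copy()
    q=proj(n,T(p)).round().astype(int)
    for a in q: cv2.circle(im,tuple(map(int,a)),2,(0,255,255),-1)
    c=q.mean(0).astype(int);k=im[c[1]-75:c[1]+75,c[0]-100:c[0]+100]
    globals()[n]=cv2.resize(k,None,fx=2,fy=2,interpolation=cv2.INTER_CUBIC) if 0 else cv2.resize(k,(400,300))
cv2.imwrite("pics/fit.png",np.hstack([top,scene]))
# turn needed: tool x down, tool y along tote y (+/-)
s=r.get_state();q=s["orientation"];R0=Ro.from_quat(q,scalar_first=True);print(R0.as_matrix().round(3))
for sg in(1,-1):
    y=sg*np.array([-np.sin(p[2]),np.cos(p[2]),0]);x=np.array([0,0,-1.]);Rt=np.c_[x,y,np.cross(x,y)]
    print(sg,((Ro.from_matrix(Rt)*R0.inv()).as_rotvec()/(2*np.pi)).round(4))
print("shift to above z.22",((np.array([p[0],p[1],.22])-s["ee_pos"])/.12).round(3))
E
```

```text
[0.53053367 0.02446192 2.17131703] 124.40730178133953
[[-0.2 -1.8]
 [ 1.7  1.1]
 [-1.3  0.3]
 [-0.9  0.5]
 [-0.   0.4]
 [ 1.2 -3.1]]
[[-0.     0.288 -0.958]
 [ 0.001 -0.958 -0.288]
 [-1.    -0.001 -0.   ]]
1 [-1.000e-04  1.000e-04 -2.009e-01]
-1 [-1.000e-04 -1.000e-04  2.991e-01]
shift to above z.22 [3.103 4.592 0.124]
```

View pics/fit.png

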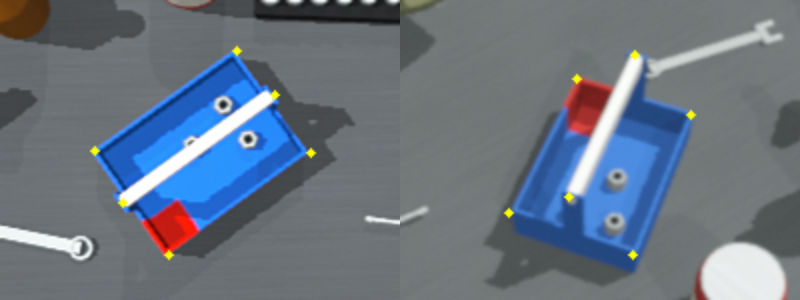

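Request:
{"op": "step_arm", "data": {
  "moves": [
    [94, 0.1, 0.15, 0.4, 0, 0, 0.02],
    [94, 0.35, 0.5, 0.8, 0, 0, 0.04],
    [94, 0.62, 0.92, 0.8, 0, 0, 0.06]
  ]
}}

```text
time: 0.57
ee_pos: [0.2313, -0.419, 0.3036]
orientation: [0.234, 0.668, 0.232, -0.667]
ft_force: [1.0, -0.1, 0.4]
grip_width: 0.094
```

Request:
{"op": "step_arm", "data": {
  "moves": [
    [94, 0.3, 0.45, 0, 0, 0, 0.03],
    [94, 0.62, 0.92, 0, 0, 0, 0.06]
  ]
}}

```text
time: 0.82
ee_pos: [0.3012, -0.3138, 0.3012]
orientation: [0.354, 0.612, 0.354, -0.612]
ft_force: [1.6, -1.3, -0.3]
grip_width: 0.0942
```

Request:
{"op": "step_arm", "data": {
  "moves": [
    [94, 0.3, 0.45, 0, 0, 0, 0.03],
    [94, 0.62, 0.92, 0, 0, 0, 0.06]
  ]
}}

```text
time: 1.08
ee_pos: [0.371, -0.21, 0.3013]
orientation: [0.462, 0.535, 0.462, -0.535]
ft_force: [0.2, -0.5, 0.4]
grip_width: 0.0942
```

Request:
{"op": "step_arm", "data": {
  "moves": [
    [94, 0.3, 0.45, 0, 0, 0, 0.03],
    [94, 0.62, 0.92, 0, 0, 0, 0.06]
  ]
}}

```text
time: 1.32
ee_pos: [0.441, -0.1063, 0.3013]
orientation: [0.554, 0.44, 0.554, -0.44]
ft_force: [0.5, -0.3, -0.3]
grip_width: 0.0942
```

Request:
{"op": "step_arm", "data": {
  "moves": [
    [94, 0.3, 0.45, -0.1, 0, 0, 0.03],
    [94, 0.62, 0.91, -0.4, 0, 0, 0.06],
    [94, 0.62, 0.91, -0.4, 0, 0, 0.06],
    [94, 0.62, 0.91, -0.4, 0, 0, 0.06],
    [94, 0.62, 0.91, -0.4, 0, 0, 0.06]
  ]
}}

```text
time: 1.95
ee_pos: [0.5144, -0.0002, 0.2541]
orientation: [0.625, 0.331, 0.625, -0.331]
ft_force: [0.4, 1.0, 0.6]
grip_width: 0.0941
```

```bash
python3 - <<'E'
from h import *
s=r.get_state();R0=Ro.from_quat(s["orientation"],scalar_first=True)
print(s["time"],s["ee_pos"],s["joints"].round(3),s["ft_force"].round(1));print(R0.as_matrix().round(3))
p=[.5305,.0245,2.1713];y=-np.array([-np.sin(p[2]),np.cos(p[2]),0]);x=np.array([0,0,-1.]);Rt=np.c_[x,y,np.cross(x,y)]
print(((Ro.from_matrix(Rt)*R0.inv()).as_rotvec()/(2*np.pi)).round(4),((np.array([.5305,.0245,.106])-s["ee_pos"])/.12).round(3))
cv2.imwrite("pics/near.png",r.snapshot("scene")[60:360,200:520,::-1].repeat(2,0).repeat(2,1))
E
```

```text
1.95 [ 5.14435807e-01 -1.63364947e-04  2.54135694e-01] [-0.071  0.185  1.55  -0.     1.405 -0.669] [0.4 1.  0.6]
[[ 0.001  0.827  0.563]
 [-0.     0.563 -0.827]
 [-1.     0.001  0.001]]
[0.     0.0002 0.0005] [ 0.134  0.206 -1.234]
```

View pics/near.png

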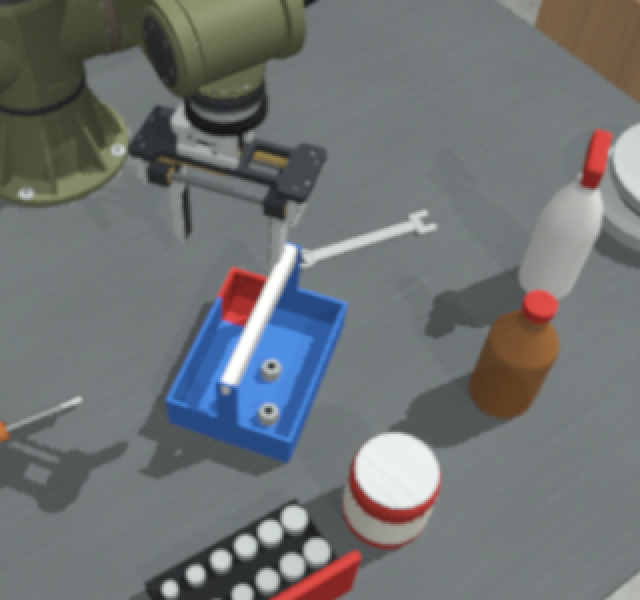

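The jaws are open, straddling the bar's direction and correctly aligned, so I'm going down to the bar and closing.

Request:
{"op": "step_arm", "data": {
  "moves": [
    [94, 0.13, 0.21, -0.2, 0, 0, 0],
    [94, 0.13, 0.21, -0.4, 0, 0, 0],
    [94, 0.13, 0.21, -0.6, 0, 0, 0],
    [94, 0.13, 0.21, -0.6, 0, 0, 0],
    [94, 0.13, 0.21, -0.6, 0, 0, 0]
  ]
}}

```text
time: 2.62
ee_pos: [0.5306, 0.0256, 0.1827]
orientation: [0.626, 0.331, 0.625, -0.33]
ft_force: [0.4, -0.0, -0.3]
grip_width: 0.094
```

Request:
{"op": "step_arm", "data": {
  "moves": [
    [94, 0, 0, -0.2, 0, 0, 0],
    [94, 0, 0, -0.4, 0, 0, 0],
    [94, 0, 0, -0.55, 0, 0, 0],
    [94, 0, 0, -0.63, 0, 0, 0],
    [94, 0, 0, -0.63, 0, 0, 0],
    [94, 0, 0, -0.63, 0, 0, 0]
  ]
}}

```text
time: 3.38
ee_pos: [0.5307, 0.0261, 0.1066]
orientation: [0.626, 0.33, 0.625, -0.33]
ft_force: [0.4, 0.4, -1.1]
grip_width: 0.0937
```

Request:
{"op": "step_arm", "data": {
  "moves": [
    [40, 0, 0, 0, 0, 0, 0],
    [25, 0, 0, 0, 0, 0, 0],
    [20, 0, 0, 0, 0, 0, 0],
    [16, 0, 0, 0, 0, 0, 0],
    [10, 0, 0, 0, 0, 0, 0],
    [5, 0, 0, 0, 0, 0, 0],
    [0, 0, 0, 0, 0, 0, 0],
    [0, 0, 0, 0, 0, 0, 0],
    [0, 0, 0, 0, 0, 0, 0],
    [0, 0, 0, 0, 0, 0, 0]
  ]
}}

```text
time: 4.62
ee_pos: [0.5303, 0.0262, 0.1056]
orientation: [0.625, 0.33, 0.625, -0.33]
ft_force: [1.8, 1.4, -0.2]
grip_width: 0.0158
```

Request:
{"op": "step_arm", "data": {
  "moves": [
    [0, 0, 0, 0.03, 0, 0, 0],
    [0, 0, 0, 0.08, 0, 0, 0],
    [0, 0, 0, 0.15, 0, 0, 0],
    [0, 0, 0, 0.25, 0, 0, 0],
    [0, 0, 0, 0.35, 0, 0, 0],
    [0, 0, 0, 0.45, 0, 0, 0],
    [0, 0, 0, 0.55, 0, 0, 0],
    [0, 0, 0, 0.65, 0, 0, 0],
    [0, 0, 0, 0.75, 0, 0, 0],
    [0, 0, 0, 0.85, 0, 0, 0],
    [0, 0, 0, 0.95, 0, 0, 0],
    [0, 0, 0, 1, 0, 0, 0]
  ]
}}

```text
time: 6.12
ee_pos: [0.5304, 0.0262, 0.2265]
orientation: [0.626, 0.33, 0.625, -0.33]
ft_force: [0.6, 0.4, -5.8]
grip_width: 0.0157
```

Request:
{"op": "step_arm", "data": {
  "moves": [
    [0, 0, 0, 0.1, 0, 0, 0],
    [0, 0, 0, 0.2, 0, 0, 0],
    [0, 0, 0, 0.3, 0, 0, 0],
    [0, 0, 0, 0.4, 0, 0, 0],
    [0, 0, 0, 0.5, 0, 0, 0],
    [0, 0, 0, 0.6, 0, 0, 0],
    [0, 0, 0, 0.7, 0, 0, 0],
    [0, 0, 0, 0.8, 0, 0, 0],
    [0, 0, 0, 0.9, 0, 0, 0],
    [0, 0, 0, 1, 0, 0, 0]
  ]
}}

```text
time: 7.38
ee_pos: [0.5302, 0.0262, 0.3463]
orientation: [0.625, 0.33, 0.625, -0.33]
ft_force: [-0.4, 0.1, -5.5]
grip_width: 0.0161
```

Request:
{"op": "step_arm", "data": {
  "moves": [
    [0, 0, 0, 0.1, 0, 0, 0],
    [0, 0, 0, 0.2, 0, 0, 0],
    [0, 0, 0, 0.3, 0, 0, 0],
    [0, 0, 0, 0.4, 0, 0, 0],
    [0, 0, 0, 0.48, 0, 0, 0],
    [0, 0, 0, 0.53, 0, 0, 0],
    [0, 0, 0, 0.55, 0, 0, 0],
    [0, 0, 0, 0.55, 0, 0, 0]
  ]
}}

```text
time: 8.38
ee_pos: [0.5302, 0.0262, 0.4114]
orientation: [0.625, 0.33, 0.626, -0.33]
ft_force: [0.4, 0.2, -6.2]
grip_width: 0.0162
```

```bash
python3 - <<'E'
from h import *
s=r.get_state();print(s["time"],s["ee_pos"],s["joints"].round(3),s["ft_force"].round(1),s["wrist_torque"].round(2))
# tilt axis: horizontal, so tote direction (cos a, sin a) goes down; at a=42 deg from tote x
d=2.1713
for a in(38,42,45):
    u=np.array([np.cos(d+np.radians(a)),np.sin(d+np.radians(a)),0]);ax=np.cross(u,[0,0,-1]);print(a,"axis",ax.round(3),"10deg shares",(ax*10/360).round(4))
# grasp point held fixed: tcp shift for tilt t
for t in(10,20,30,40):
    x=Ro.from_rotvec(np.radians(t)*ax).apply([0,0,-1]);print(t,((x-[0,0,-1])*.019/.12).round(3))
cv2.imwrite("pics/lift.png",r.snapshot("scene")[:300,120:520,::-1].repeat(2,0).repeat(2,1))
E
```

```text
8.375 [0.53021427 0.02618607 0.41139343] [-0.02   0.196  1.184  0.     1.762 -0.62 ] [ 0.4  0.2 -6.2] [ 0.02 -0.1   0.03]
38 axis [-0.302 -0.953 -0.   ] 10deg shares [-0.0084 -0.0265 -0.    ]
42 axis [-0.235 -0.972 -0.   ] 10deg shares [-0.0065 -0.027  -0.    ]
45 axis [-0.184 -0.983 -0.   ] 10deg shares [-0.0051 -0.0273 -0.    ]
10 [ 0.027 -0.005  0.002]
20 [ 0.053 -0.01   0.01 ]
30 [ 0.078 -0.015  0.021]
40 [ 0.1   -0.019  0.037]
```

View pics/lift.png

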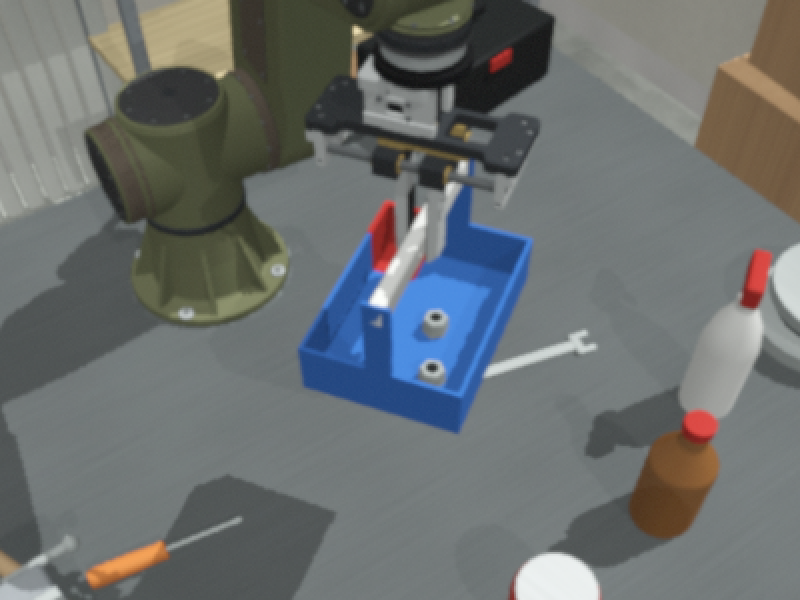

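The tote hangs level in the grip at 0.41 m, clear of everything, with the nuts still inside. Next is a slow tilt, red corner down, with the grasp point held in place.

Request:
{"op": "step_arm", "data": {
  "moves": [
    [0, 0.003, 0, 0, -0.0006, -0.0027, 0],
    [0, 0.007, -0.001, 0, -0.0016, -0.0068, 0],
    [0, 0.011, -0.002, 0.001, -0.0026, -0.0108, 0],
    [0, 0.016, -0.003, 0.001, -0.0039, -0.0162, 0],
    [0, 0.021, -0.004, 0.002, -0.0052, -0.0216, 0],
    [0, 0.027, -0.005, 0.002, -0.0065, -0.027, 0],
    [0, 0.032, -0.006, 0.004, -0.0078, -0.0324, 0],
    [0, 0.037, -0.007, 0.005, -0.0091, -0.0378, 0],
    [0, 0.042, -0.008, 0.007, -0.0104, -0.0432, 0],
    [0, 0.047, -0.009, 0.008, -0.0117, -0.0486, 0],
    [0, 0.053, -0.01, 0.01, -0.013, -0.054, 0],
    [0, 0.058, -0.011, 0.012, -0.0143, -0.0594, 0],
    [0, 0.063, -0.012, 0.014, -0.0156, -0.0648, 0],
    [0, 0.068, -0.013, 0.017, -0.0169, -0.0702, 0],
    [0, 0.073, -0.014, 0.019, -0.0182, -0.0756, 0],
    [0, 0.078, -0.015, 0.021, -0.0195, -0.081, 0],
    [0, 0.078, -0.015, 0.021, -0.0195, -0.081, 0],
    [0, 0.078, -0.015, 0.021, -0.0195, -0.081, 0]
  ]
}}

```text
time: 10.68
ee_pos: [0.5394, 0.0244, 0.4142]
orientation: [0.781, 0.364, 0.427, -0.274]
ft_force: [-0.0, -0.2, -5.5]
grip_width: 0.0162
```

```bash
python3 - <<'E'
from h import *
s=r.get_state();print(s["time"],s["ee_pos"],s["joints"].round(3),s["ft_force"].round(1),s["wrist_torque"].round(2),s["grip_width"])
x=Ro.from_quat(s["orientation"],scalar_first=True).as_matrix();print("tilt",np.degrees(np.arccos(-x[2,0])))
R=np.c_[-x[:,2]*0,-x[:,1],-x[:,0]];R[:,0]=np.cross(R[:,1],R[:,2]);o=s["ee_pos"]-x[:,0]*.019-R@[0,0,.125]
cv2.setNumThreads(1)
L=[]
for n in("scene","top"):
    im=r.snapshot(n)[:,:,::-1].copy();q=proj(n,W@R.T+o)
    c=q.mean(0).astype(int);x0,y0=max(0,c[0]-120),max(0,c[1]-120);k=cv2.resize(im[y0:y0+240,x0:x0+240],(400,400),interpolation=cv2.INTER_CUBIC)
    for a in (q-[x0,y0])*400/240: cv2.circle(k,tuple(map(int,a)),2,(0,255,255),-1)
    L.append(k)
cv2.imwrite("pics/tilt.png",np.hstack(L))
E
```

```text
10.675 [0.53939373 0.02441445 0.41415639] [ 0.047 -0.092  1.561 -0.152  1.172 -0.529] [-0.  -0.2 -5.5] [ 0.18  0.7  -0.02] 0.016163041900594356
tilt 29.964474324676512
```

View pics/tilt.png

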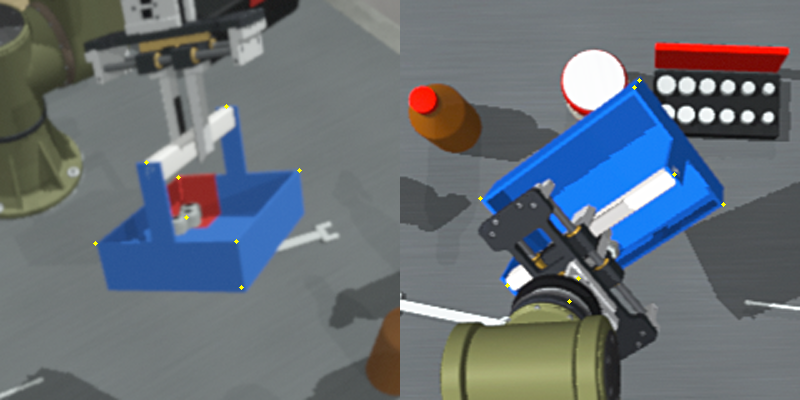

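At 30° the tote sits where predicted, with no slip. At least two nuts show in the red corner, left of centre. I'll add 8° so they settle reliably.

Request:
{"op": "step_arm", "data": {
  "moves": [
    [0, 0.002, 0, 0.001, -0.0007, -0.0027, 0],
    [0, 0.005, -0.001, 0.003, -0.0016, -0.0068, 0],
    [0, 0.008, -0.002, 0.005, -0.0026, -0.0108, 0],
    [0, 0.012, -0.003, 0.008, -0.0036, -0.0149, 0],
    [0, 0.016, -0.004, 0.01, -0.0046, -0.0189, 0],
    [0, 0.018, -0.004, 0.012, -0.0052, -0.0216, 0],
    [0, 0.018, -0.004, 0.012, -0.0052, -0.0216, 0],
    [0, 0.018, -0.004, 0.012, -0.0052, -0.0216, 0],
    [0, 0.018, -0.004, 0.012, -0.0052, -0.0216, 0],
    [0, 0.018, -0.004, 0.012, -0.0052, -0.0216, 0]
  ]
}}

```text
time: 12.02
ee_pos: [0.5418, 0.0239, 0.4155]
orientation: [0.814, 0.369, 0.368, -0.255]
ft_force: [0.9, -0.2, -6.7]
grip_width: 0.0156
```

```bash
python3 - <<'E'
from h import *
s=r.get_state();print(s["time"],s["ee_pos"],s["ft_force"].round(1),s["wrist_torque"].round(2),np.abs(s["dq"]).max(),s["grip_width"])
x=Ro.from_quat(s["orientation"],scalar_first=True).as_matrix();print("tilt",np.degrees(np.arccos(-x[2,0])))
R=np.c_[-x[:,2]*0,-x[:,1],-x[:,0]];R[:,0]=np.cross(R[:,1],R[:,2]);o=s["ee_pos"]-x[:,0]*.019-R@[0,0,.125]
print("foot corner",R@W[6]+o)
im=r.snapshot("scene")[:,:,::-1].copy();q=proj("scene",W@R.T+o)
c=q.mean(0).astype(int)
k=cv2.resize(im[c[1]-90:c[1]+60,c[0]-100:c[0]+100],(800,600),interpolation=cv2.INTER_CUBIC)
P=np.array([[106,76,4],[66,76,4],[106,36,4],[66,36,4]])/1e3
for a in (np.r_[q,proj("scene",P@R.T+o)]-[c[0]-100,c[1]-90])*4: cv2.circle(k,tuple(map(int,a)),3,(0,255,255),-1)
cv2.imwrite("pics/t38.png",k)
E
```

```text
12.025 [0.54176941 0.02386563 0.41548284] [ 0.9 -0.2 -6.7] [ 0.23  0.99 -0.03] 0.002035967993876843 0.015613383672784784
tilt 37.98132661398902
foot corner [0.5049053  0.04751348 0.2486961 ]
```

View pics/t38.png

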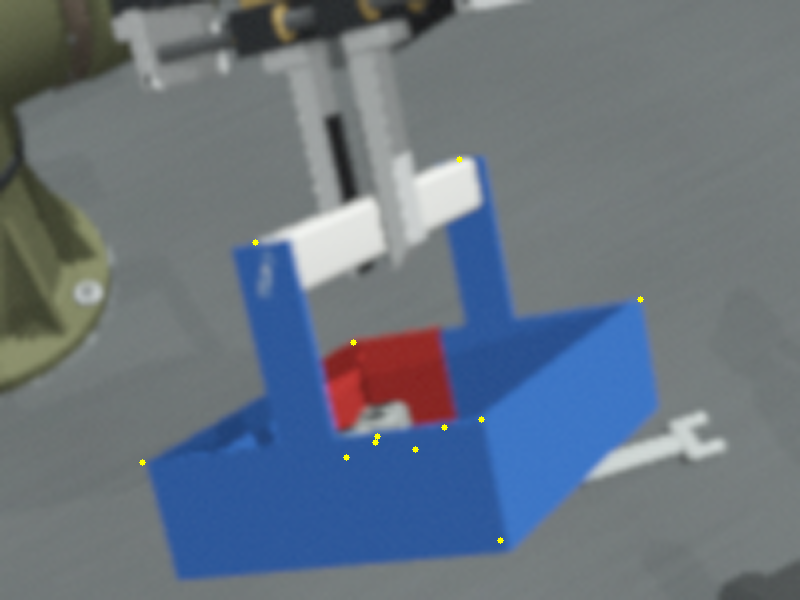

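The tilt is 38°, the lowest corner is at z=0.25, and the tote hasn't slipped in the grip. The near wall hides part of the floor: a nut shows in the red corner at about (385,418), but I can't count three. Turning the tote about the vertical keeps the tilt and lets the camera see inside.

Request:
{"op": "step_arm", "data": {
  "moves": [
    [0, 0, 0, 0, 0, 0, 0.003],
    [0, 0, 0, 0, 0, 0, 0.008],
    [0, 0, 0, 0, 0, 0, 0.015],
    [0, 0, 0, 0, 0, 0, 0.023],
    [0, 0, 0, 0, 0, 0, 0.031],
    [0, 0, 0, 0, 0, 0, 0.039],
    [0, 0, 0, 0, 0, 0, 0.047],
    [0, 0, 0, 0, 0, 0, 0.055],
    [0, 0, 0, 0, 0, 0, 0.063],
    [0, 0, 0, 0, 0, 0, 0.071],
    [0, 0, 0, 0, 0, 0, 0.079],
    [0, 0, 0, 0, 0, 0, 0.087],
    [0, 0, 0, 0, 0, 0, 0.095],
    [0, 0, 0, 0, 0, 0, 0.103],
    [0, 0, 0, 0, 0, 0, 0.111],
    [0, 0, 0, 0, 0, 0, 0.119],
    [0, 0, 0, 0, 0, 0, 0.127],
    [0, 0, 0, 0, 0, 0, 0.134],
    [0, 0, 0, 0, 0, 0, 0.138],
    [0, 0, 0, 0, 0, 0, 0.139]
  ]
}}

```text
time: 14.58
ee_pos: [0.5418, 0.0236, 0.4155]
orientation: [0.846, 0.178, 0.49, 0.113]
ft_force: [0.3, -0.4, -5.3]
grip_width: 0.0157
```

```bash
cat > look.py <<'E'
from h import *
import sys
s=r.get_state();print(s["time"],s["ee_pos"],s["joints"].round(2),s["ft_force"].round(1),s["wrist_torque"].round(2),np.abs(s["dq"]).max(),s["grip_width"])
x=Ro.from_quat(s["orientation"],scalar_first=True).as_matrix();print("tilt",np.degrees(np.arccos(-x[2,0])))
R=np.c_[-x[:,2]*0,-x[:,1],-x[:,0]];R[:,0]=np.cross(R[:,1],R[:,2]);o=s["ee_pos"]-x[:,0]*.019-R@[0,0,.125]
print("foot corner",R@W[6]+o)
P=np.array([[106,76,4],[66,76,4],[106,36,4],[66,36,4]])/1e3
L=[]
for n in("scene","top"):
    im=r.snapshot(n)[:,:,::-1].copy();q=proj(n,W@R.T+o);c=q.mean(0).astype(int)
    x0,y0=np.clip(c[0]-90,0,460),np.clip(c[1]-90,0,300)
    k=cv2.resize(im[y0:y0+180,x0:x0+180],(400,400),interpolation=cv2.INTER_CUBIC)
    for a in (np.r_[q[:6],proj(n,P@R.T+o)]-[x0,y0])*400/180: cv2.circle(k,tuple(map(int,a)),2,(0,255,255),-1)
    L.append(k)
cv2.imwrite(sys.argv[1],np.hstack(L))
E
python3 look.py pics/yaw.png
```

```text
14.575 [0.54183761 0.02360637 0.41549122] [-0.27 -0.08  1.6   0.54  1.23 -1.82] [ 0.3 -0.4 -5.3] [-0.66  0.78  0.01] 0.044426553129524655 0.01572201333949598
tilt 37.98573842061412
foot corner [0.5001061  0.01046454 0.24869261]
```

View pics/yaw.png

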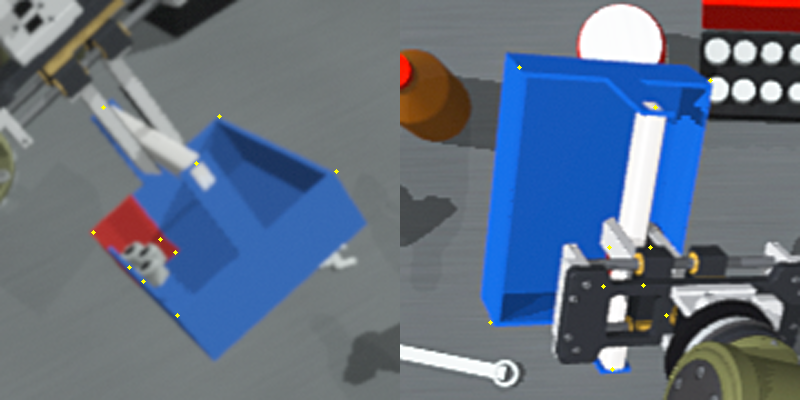

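All three nuts are now visible, clustered in the red corner at about (148,260) in the left crop. The tote's rim matches the prediction, so the tilt is held. I'll let it settle, check once more and hand in.

Request:
{"op": "step_arm", "data": {
  "moves": [
    [0, 0, 0, 0, 0, 0, 0],
    [0, 0, 0, 0, 0, 0, 0],
    [0, 0, 0, 0, 0, 0, 0],
    [0, 0, 0, 0, 0, 0, 0],
    [0, 0, 0, 0, 0, 0, 0],
    [0, 0, 0, 0, 0, 0, 0],
    [0, 0, 0, 0, 0, 0, 0],
    [0, 0, 0, 0, 0, 0, 0],
    [0, 0, 0, 0, 0, 0, 0],
    [0, 0, 0, 0, 0, 0, 0]
  ]
}}

```text
time: 15.92
ee_pos: [0.5417, 0.0239, 0.4155]
orientation: [0.846, 0.178, 0.49, 0.113]
ft_force: [0.2, 0.6, -5.4]
grip_width: 0.0161
```

```bash
python3 look.py pics/end.png
```

```text
15.925 [0.54173526 0.02390715 0.41552447] [-0.27 -0.09  1.6   0.54  1.23 -1.82] [ 0.2  0.6 -5.4] [-0.66  0.81 -0.02] 0.0024957530622847683 0.016141093442906655
tilt 37.992541731076855
foot corner [0.49995875 0.01085755 0.2487299 ]
```

View pics/end.png

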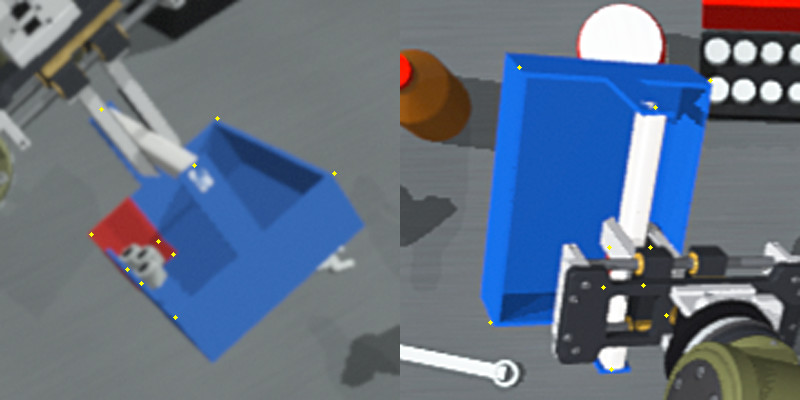

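The picture is unchanged after 1.3 s: the tote is still, with the three nuts together in the red corner.

```bash
python3 -c "
from workcell import r
print(r.sign_off())"
```

```text
the job is handed in; nothing more can be done
None
```

The tote is held in the gripper by the middle of its bar, tilted 38° with the red corner lowest. All three nuts are together in that corner. I handed the job in at about 16 s, with no verdict reported.

- **Nuts:** I first couldn't count three because a wall hid the floor. I turned the tote 50° about the vertical, and the camera then showed all three. A second look 1.3 s later showed no change.
- **Tote:** The lowest corner is about 0.25 m above the bench, above everything on it. The arm was at rest, the opening read 16 mm (the bar's width), and the measured force was about 5.5 N, which is just the load.
- **Grip force:** The task asks for 90 N, but the gripper's stated maximum is 60 N and the interface fixes it at half the most, so I couldn't set it. The rim matched its predicted position to within a few pixels, so I saw no sign of slip.
- **Other objects:** I didn't touch any of them, and those in the last pictures looked undisturbed. I did not measure their positions again.

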